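Fetch the nut from the right compartment

ROBOT

A 7-joint arm with a two-finger parallel gripper is mounted at the origin on a cart in front of the work surface, level with it; the furniture and walls round the work are solid. World frame = base frame: x ahead of the robot, y to its left, z up, the work surface at z = 0. Lengths are in m, angles in degrees, forces in N, time in s.
With the tool pointing down it reaches from about 0.4 to 0.9 m from the base axis. Payload 5.6 kg.
Tool frame: the origin (TCP) lies midway between the tips of the shut fingers; the grasp point (between the pads) lies r.pinch_z behind it (r.pinch_z is the distance from the TCP to the grasp point, in m); z points along the fingers, y is the direction in which the jaws open and shut (so a half turn about z gives the same grasp; the last joint's range is limited). The gripper opens to 92 mm and grips with 3 to 60 N. Pads are 20 mm wide; open, the fingers measure 128 mm over their backs; the gripper's body (75 mm by 189 mm) begins 69 mm behind the grasp point.
Start: joints at [72.422, 26.786, -0.665, 91.828, 0.344, 61.387, -3.226], TCP at [0.169, -0.628, 0.215] pointing down, gripper open.
Joint ranges: [-144.91, 144.91], [-17.63, 115.5], [-89.93, 88.59], [15.96, 139.68], [-74.01, 254.01], [8.47, 105.57], [-167.45, 167.45]. Speed limits (degrees/s): [147.25, 147.25, 180, 180, 180, 180, 180].

INTERFACE

Orientations are given as [roll, pitch, yaw] about the fixed x, y, z axes, in that order (R = Rz(yaw) Ry(pitch) Rx(roll)).
In Python, from station import r gives the robot as it stands. The module is installed in compiled form; this text tells all that it offers.
- The arm moves only by the tool jog_arm, never from a script. Its argument "targets" is a list that holds one entry, the list of rows, each a list of 4 numbers: the shift along the tool's x, y, z in cm, then the turn about the tool's z in degrees. In form: [[[dx, dy, dz, turn], ...]]. A call has exactly 10 rows; each row is the pose to reach, as a shift and turn from the pose measured when the call began, along the tool's axes at that moment; what a row does not reach only later rows make up. A row lasts 1/12 s, in which the tool goes at most 41.7 mm and 7.16 degrees, less where a joint would pass 70% of its speed; a pose out of reach is approached as far as the arm can. A call with a gripper value outside its range is refused whole. "grip" is the finger opening in cm, from 0 to 9.19, set as the call begins (left out, the last holds). The fingers move at their own pace and stop on an object; "force" is the grip in N (left out, the last holds). Time passes only in rows, so rows that repeat a pose let the fingers close, or fill a call up. It gives the time, the measured TCP pose, the force and the opening at its end, in the units of the state.
- r.observe(): the state, without advancing time (a new reading comes with each control period).
- r.snapshot(name): name is "side" or "top"; returns the picture (384x512x3 uint8, red, green, blue); there is no depth.
- r.camera_model(name): a dict with "fovy" (degrees; the focal length in pixels is half the picture's height over the tangent of half this angle, whatever the lens; pixels are square), "cx", "cy" (the principal point, pixels), "view" (4x4, takes a point from world to camera coordinates). Camera axes: x right, y down, z forward; pixel columns grow to the right and rows downward; lengths in m; the calibration is good to about 2 mm. A picture is of the moment at which its call begins. camera_model takes no time and is no camera call.
- r.close_job(): hands the job in, once; it reports no verdict.
Trained networks look in the newest picture that a camera, given by its name, has taken for a name from the list of things; names that differ only in an ending like _2 or _b are one class to them, and where a whole thing is asked for, a point or a joint stands for the part that bears it (a point fixed in the world has none). Each returns a list of dicts, best first, with "p" (0 to 1); they miss things now and then, are a little off and sometimes report something else, mostly with a low value. They report only what shows in the picture. A call takes as long as a camera call.
- r.outline_of(camera, query): "mask" (384x512 bool, what is visible of it) and "xy" ([column, row] in pixels, amid what is visible of it).
- r.pinpoint(camera, query): "xy" ([column, row] in pixels: a listed point, or the origin of a listed thing).
The state is a dict: "time": time; "joint_pos": joint angles; "joint_vel": joint speeds; "joint_torque": joint torques, N m; "position": TCP position; "orientation": TCP orientation; "wrist_force": force on the tool from outside, world axes, zero at the start; "torque": the same for the moment, N m; "finger_gap": opening from 0.0 (shut) to 1.0 (fully open).
Only numpy, scipy, OpenCV 4.12 (cv2) and the standard library are available. Lean on these libraries where they do the work, as an engineer would, in place of code of your own. Each camera call takes 0.05 s, during which the arm holds its last target.

TASK

In the row of three closed compartments, slide open only the lid with the straight bar handle, pushing it away from the robot, take out the hex nut that lies inside and put it into the white bowl. Leave the other two lids shut and the bowl standing upright.

Things in the scene. Friction and masses are not known exactly. Their poses are not given: they have to be found in the camera images.
- rack: Low fixed steel rack, 186 x 224 mm, left of the middle of the table. In it stand three like black compartments side by side, 72 mm apart; which stands where changes. Each has a grey sliding lid, 102 x 63 mm, over its front part, with a different black handle: a straight bar, one round knob, or two separate pegs. Origin: centre of its underside; x away from the robot (yaw within 0.12 rad).
- lid_bar (a joint): How far the lid with the bar handle is open, in m: 0 shut, 0.096 fully open (end stop). It slides level along its compartment, away from the robot, takes about 2 N to move and stays where it is left.
- bar_handle (a point): Centre of the straight black bar handle on the lid to be opened; moves with the lid. The bar is 12 mm thick along the slide (x), 48 mm long across it (y), 22 mm high: its top 11 mm above this point, the lid's face 11 mm below. x axis: the direction in which the lid opens; z up. The other two handles are equally high.
- bar_space (a point): Centre of the inner floor of the compartment with the bar-handled lid, 14 mm above the table; fixed. The space is 96 mm long (x, the lid's direction) and 64 mm wide (y); its front wall ends 25 mm above this floor, its side walls 34 mm. With the lid fully open, the bar stands 86 mm behind (+x) this point.
- lid_round (a joint): How far the lid with the round knob (28 mm across, 22 mm high) is open, in m; 0 shut, to stay shut.
- lid_pegs (a joint): How far the lid with the two separate upright pegs (each 12 mm across, 22 mm high, 36 mm apart) is open, in m; 0 shut, to stay shut.
- nut: Steel hex nut, 24 mm over corners, 21 mm over flats, 11 mm high, 30 to 60 g, lying flat within 10 mm of the middle of the compartment with the bar-handled lid. Origin: centre of its underside, z up; two corners lie along its x axis, two flats face its y axis, which lies within 0.35 rad of the lid's sliding direction.
- bowl: White plastic bowl, loose, 119 mm across the rim, 66 mm high, 0.12 kg, standing open and upright on the table to the right of the row. Walls slope in to a flat floor 68 mm across, 4 mm thick. Origin: centre of its underside, z up.

How it is judged:
By the outcome, as a careful person would: the job done as asked, in the order asked, and still so for the second after the job is handed in, with the robot touching nothing.
It also fails if it takes over 40 s, if anything falls off the work surface, if the arm or the gripper's body presses on something with over 40 N, if the wrist force passes 120 N, or if a joint passes its speed limit or range.

## Working session

There is one attempt and no reset: what is moved stays moved. The work goes in short steps, Python scripts to look and compute and a tool call to move; the robot and the scene stay as the last step left them, time stands still between calls to the robot, and variables do not carry over. Pictures are saved under pics/ and viewed, and the job is handed in when it is done.

Besides the shell and the picture viewer there is one more tool, called after "Emit:" as name(argument=value, ...), one argument or row to a line, values as JSON. jog_arm: Moves the arm, as the interface text tells. Its arguments: {"type":"object","properties":{"targets":{"type":"array","items":{"type":"array","items":{"type":"array","items":{"type":"number"}}}},"grip":{"type":"number"},"force":{"type":"number"}},"required":["targets"]}

```bash
mkdir -p pics; python3 - <<'E'
from station import r
import cv2
o=r.observe(); print(o, r.pinch_z)
for c in("side","top"):
    im=r.snapshot(c); cv2.imwrite(f"pics/{c}0.png",im[:,:,::-1])
    m=r.camera_model(c); print(c,m)
    for q in("bar_handle","bar_space","bowl","rack"):
        print(q,[(d['p'],d['xy']) for d in r.pinpoint(c,q)[:3]])
E
```

```text
{'time': 0.0, 'joint_pos': array([72.42360703, 26.83497867, -0.66436307, 91.88156999,  0.34414193,
       61.38438272, -3.22642373]), 'joint_vel': array([-0.02804667,  0.02714701,  0.00865709, -0.04131858,  0.0205411 ,
       -0.13727672,  0.03277862]), 'joint_torque': array([-5.84411077e-05, -5.20572746e+01, -1.23599937e-02, -2.43753433e+01,
       -5.66116848e-02,  1.72968954e-02,  1.80199145e-04]), 'position': array([ 0.16924189, -0.62698116,  0.21364721]), 'orientation': array([-1.79901315e+02,  7.48338620e-03,  1.51081408e+01]), 'wrist_force': array([0.01787992, 0.03174329, 0.40438082]), 'torque': array([-0.01651991, -0.00170676,  0.03080055]), 'finger_gap': 0.9942135913104401} 0.0187
side {'fovy': 45.370021309288894, 'cx': 257.9615002896075, 'cy': 193.7559429161648, 'view': array([[ 0.97710338, -0.21182439,  0.0199852 , -0.44958935],
       [-0.11334195, -0.59770429, -0.7936644 ,  0.1409741 ],
       [ 0.18006272,  0.77322701, -0.60802748,  0.87959347],
       [ 0.        ,  0.        ,  0.        ,  1.        ]])}
bar_handle [(0.77, [259.6, 161.6])]
bar_space [(0.72, [262.5, 176.2])]
bowl [(0.75, [253.6, 257.4])]
rack []
top {'fovy': 44.28818533158559, 'cx': 258.7558721005125, 'cy': 188.6084636826094, 'view': array([[ 7.60290359e-04, -9.99963922e-01,  8.46028125e-03,
         6.66574549e-02],
       [-9.96184559e-01, -1.49567695e-03, -8.72587386e-02,
         4.98420533e-01],
       [ 8.72682444e-02, -8.36165957e-03, -9.96149756e-01,
         9.00935606e-01],
       [ 0.00000000e+00,  0.00000000e+00,  0.00000000e+00,
         1.00000000e+00]])}
bar_handle [(0.71, [192.0, 185.5])]
bar_space [(0.69, [196.3, 186.4])]
bowl [(0.61, [323.1, 221.5])]
rack []
```

View pics/side0.png

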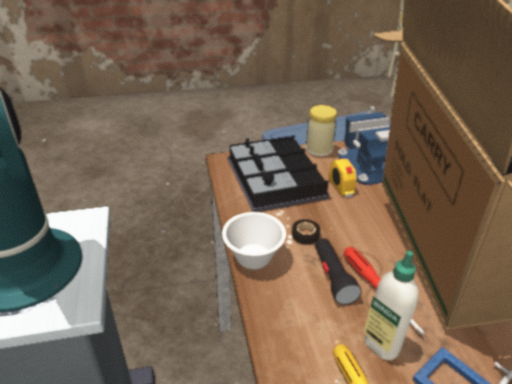

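View pics/top0.png

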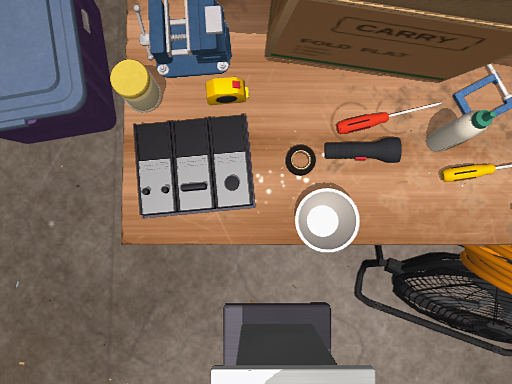

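Top view: the bar handle is on the middle lid at about (193,186), with pegs on the left and the knob on the right. The bowl is at about (326,220). The vise and tape measure stand behind the rack.

```bash
cat > h.py <<'E'
from station import r
import numpy as np, cv2
def cam(c):
    m=r.camera_model(c); f=192/np.tan(np.radians(m['fovy']/2)); return m,f
def ray(c,xy):
    m,f=cam(c); R=m['view'][:3,:3]; t=m['view'][:3,3]
    d=R.T@np.array([(xy[0]-m['cx'])/f,(xy[1]-m['cy'])/f,1]); return -R.T@t,d
def atz(c,xy,z):
    o,d=ray(c,xy); return o+d*(z-o[2])/d[2]
def tri(a,b):
    A=[];B=[]
    for o,d in(ray("side",a),ray("top",b)):
        d=d/np.linalg.norm(d); P=np.eye(3)-np.outer(d,d); A.append(P);B.append(P@o)
    return np.linalg.lstsq(np.vstack(A),np.hstack(B),rcond=None)[0]
def proj(c,p):
    m,f=cam(c); q=m['view'][:3,:3]@np.array(p)+m['view'][:3,3]; return [m['cx']+f*q[0]/q[2],m['cy']+f*q[1]/q[2]]
E
python3 - <<'E'
from h import *
print("cam top at",ray("top",[0,0])[0])
print("handle",tri([259.6,161.6],[192,185.5]),"space",tri([262.5,176.2],[196.3,186.4]),"bowl",tri([253.6,257.4],[323.1,221.5]))
for z in(.05,.06):print(z,atz("top",[192,185.5],z),atz("side",[259.6,161.6],z))
print(atz("top",[196.3,186.4],.014),atz("side",[262.5,176.2],.014),atz("top",[323.1,221.5],0),atz("side",[253.6,257.4],0))
for c in("top","side"):
  im=r.snapshot(c)
  for q in("rack","bowl","lid_bar","bar_handle"):
    for d in r.outline_of(c,q)[:2]:
        m=d['mask'].astype(np.uint8); print(c,q,d['p'],d['xy'],m.sum(),cv2.minAreaRect(cv2.findNonZero(m)))
x=im=r.snapshot("top")[95:260,120:370]; cv2.imwrite("pics/topz.png",cv2.resize(x,None,fx=3.2,fy=3.2,interpolation=cv2.INTER_CUBIC)[:,:,::-1])
E
```

```text
cam top at [0.41784509 0.07493384 0.94039439]
handle [0.50281062 0.19269751 0.05626793] space [0.50743222 0.189148   0.01577095] bowl [ 0.43628445 -0.06107693  0.00245591]
0.05 [0.50156676 0.19386117 0.05      ] [0.50684825 0.20177907 0.05      ]
0.06 [0.50062648 0.1925255  0.06      ] [0.50338183 0.18703753 0.06      ]
[0.50318439 0.19018632 0.014     ] [0.5125108  0.19113676 0.014     ] [ 0.43468114 -0.06112787  0.        ] [ 0.43847631 -0.05893367  0.        ]
top rack 0.64 [229.8, 208.5] 220 ((224.33921813964844, 188.10400390625), (66.49695587158203, 134.53489685058594), 42.24457931518555)
top bowl 0.97 [329.9, 218.6] 3193 ((326.5, 220.50001525878906), (63.639610290527344, 62.22539520263672), 45.0)
top lid_bar 0.65 [193.5, 181.9] 1684 ((193.77462768554688, 182.0205078125), (53.235015869140625, 32.5023307800293), 84.80557250976562)
top bar_handle 0.64 [193.6, 184.6] 1724 ((192.8662567138672, 182.24520874023438), (54.56263732910156, 32.449825286865234), 84.92039489746094)
side rack 0.73 [275.6, 204.5] 336 ((276.22540283203125, 199.2435302734375), (98.48889923095703, 34.560184478759766), 14.743562698364258)
side rack 0.33 [260.1, 162.9] 638 ((260.0132141113281, 161.9037628173828), (19.718873977661133, 44.413536071777344), 79.3803482055664)
side bowl 0.84 [251.5, 237.8] 2550 ((253.25001525878906, 235.75001525878906), (56.56854248046875, 57.27565002441406), 45.0)
side lid_bar 0.73 [259.0, 162.3] 575 ((260.0540466308594, 161.8243408203125), (19.070281982421875, 43.894527435302734), 80.53767395019531)
```

View pics/topz.png

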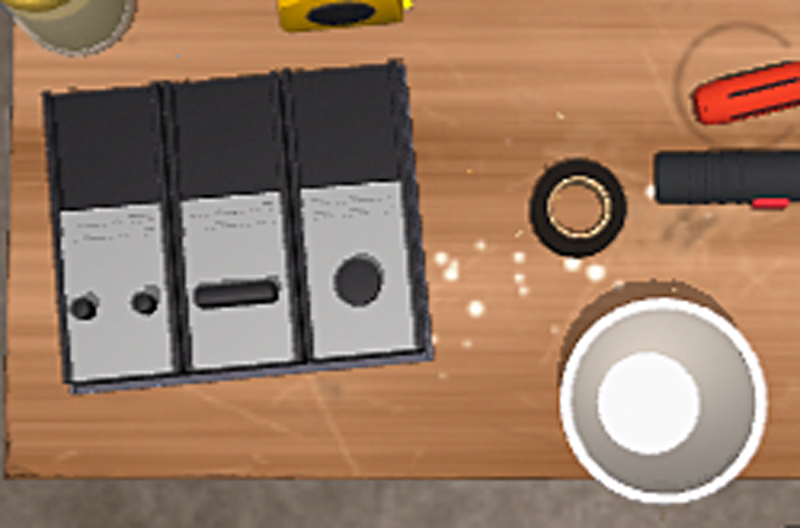

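```bash
cat >> h.py <<'E'
from scipy.spatial.transform import Rotation as Ro
def to(*wps):
    "tool-frame cm shifts + turn for world waypoints (x,y,z,yaw)"
    o=r.observe(); R=Ro.from_euler('xyz',o['orientation'],degrees=True)
    print("t",round(o['time'],2),"pos",o['position'].round(4),"rpy",o['orientation'].round(1),"F",o['wrist_force'].round(1),"gap",round(o['finger_gap']*9.2,2))
    for x,y,z,yaw in wps:
        d=R.inv().apply(np.array([x,y,z])-o['position'])*100
        tr=-((yaw-o['orientation'][2]+180)%360-180)
        print(np.round(d,1),"turn",round(tr,1),"rows",round(max(np.linalg.norm(d)/4.17,abs(tr)/7.16),1))
E
python3 - <<'E'
from h import *
for z in(.057,.067):print(atz("top",[193.7,186.2],z))
# zoomed corners of the lid and compartment (z~.046)
for p in [(180,203),(280,193),(190,369),(298,360),(195,296),(278,287)]:
    print(p,atz("top",[120+p[0]/3.2,95+p[1]/3.2],.047).round(4))
print("bowl rim",atz("top",[120+664/3.2,95+400/3.2],.066), "floor",atz("top",[120+649/3.2,95+403/3.2],.004))
to((.40,-.30,.215,60),(.50,.19,.16,95))
E
```

```text
[0.49959296 0.18971956 0.057     ]
[0.49866758 0.18842018 0.067     ]
(180, 203) [0.5537 0.225  0.047 ]
(280, 193) [0.5598 0.1654 0.047 ]
(190, 369) [0.4547 0.2175 0.047 ]
(298, 360) [0.4601 0.1538 0.047 ]
(195, 296) [0.498  0.2152 0.047 ]
(278, 287) [0.5034 0.166  0.047 ]
bowl rim [ 0.43627868 -0.05976796  0.066     ] floor [ 0.43572182 -0.05999081  0.004     ]
t 1.05 pos [ 0.1694 -0.6275  0.2146] rpy [180.    0.   15.1] F [-0.4 -0.1 -0.5] gap 9.22
[ 30.8 -25.6  -0. ] turn -44.9 rows 9.6
[ 53.2 -70.3   5.5] turn -79.9 rows 21.2
```

Emit:
jog_arm(
  targets=[
    [[3.1,-2.6,0,-4.5],[6.2,-5.2,0,-9],[9.3,-7.7,0,-13.5],[12.4,-10.3,0,-18],[15.5,-12.8,0,-22.5],[18.6,-15.4,0,-27],[21.7,-18,0,-31.5],[24.8,-20.6,0,-36],[27.9,-23.2,0,-40.5],[30.8,-25.6,0,-45]],
  ],
  grip=5,
  force=20,
)

```text
time: 1.88
position: [0.4011, -0.298, 0.215]
orientation: [179.9, 0.0, 60.4]
wrist_force: [1.3, -0.9, 0.2]
finger_gap: 0.544
```

```bash
python3 - <<'E'
from h import *
to((.44,-.05,.21,80),(.50,.19,.16,95))
E
```

```text
t 1.88 pos [ 0.4011 -0.298   0.215 ] rpy [179.9   0.   60.4] F [ 1.3 -0.9  0.2] gap 5.01
[23.5 -8.9  0.5] turn -19.6 rows 6.0
[ 47.3 -15.5   5.5] turn -34.6 rows 12.0
```

Emit:
jog_arm(
  targets=[
    [[4,-1.5,0,-3],[8,-3,0,-6],[12,-4.5,0,-9],[16,-6,0,-12],[20,-7.5,0,-16],[24,-9,0.5,-20],[27.5,-10,1,-23],[31,-11,1.5,-26],[34.5,-12,2,-29],[38,-13,2.5,-32]],
  ],
)

```text
time: 2.72
position: [0.4763, 0.0984, 0.19]
orientation: [179.9, 0.1, 92.5]
wrist_force: [0.8, 0.1, 1.2]
finger_gap: 0.54
```

```bash
python3 - <<'E'
from h import *
to((.50,.19,.10,95.3),(.50,.19,.053,95.3))
E
```

```text
t 2.72 pos [0.4763 0.0984 0.19  ] rpy [1.799e+02 1.000e-01 9.250e+01] F [0.8 0.1 1.2] gap 4.97
[9.1 2.8 9. ] turn -2.8 rows 3.1
[ 9.1  2.7 13.7] turn -2.8 rows 4.0
```

Emit:
jog_arm(
  targets=[
    [[3,1,1,-1],[6,2,2,-2],[9.1,2.8,4,-2.8],[9.1,2.8,6,-2.8],[9.1,2.8,8,-2.8],[9.1,2.8,9.5,-2.8],[9.1,2.8,9.5,-2.8],[9.1,2.8,9.5,-2.8],[9.1,2.8,9.5,-2.8],[9.1,2.8,9.5,-2.8]],
  ],
)

```text
time: 3.55
position: [0.5014, 0.1906, 0.0962]
orientation: [179.8, 0.0, 95.3]
wrist_force: [0.6, 1.0, -0.2]
finger_gap: 0.542
```

```bash
python3 - <<'E'
from h import *
to((.50,.19,.053,95.3))
im=r.snapshot("side"); x=im[120:220,200:340]; cv2.imwrite("pics/s1.png",cv2.resize(x,None,fx=5,fy=5,interpolation=cv2.INTER_CUBIC)[:,:,::-1])
E
```

```text
t 3.55 pos [0.5014 0.1906 0.0962] rpy [179.8   0.   95.3] F [ 0.6  1.  -0.2] gap 4.99
[-0.  -0.2  4.3] turn -0.0 rows 1.0
```

View pics/s1.png

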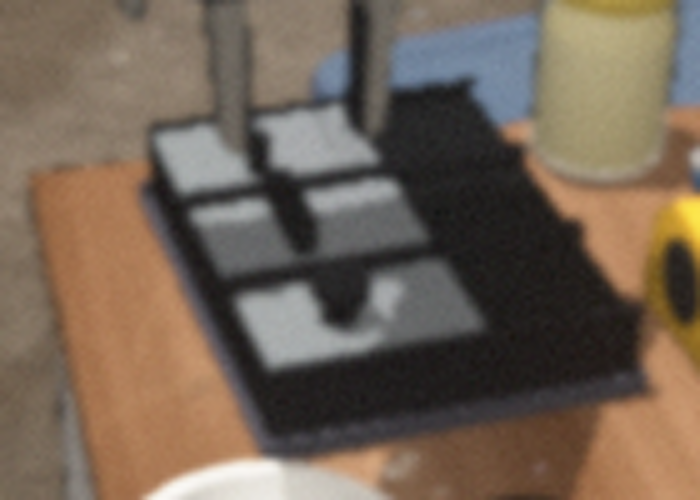

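The side view shows the open fingers above and on either side of the middle bar (about (290,200) in the zoom). I'll lower to z = 0.053.

Emit:
jog_arm(
  targets=[
    [[0,-0.1,1,0],[0,-0.1,2,0],[0,-0.1,3,0],[0,-0.1,3.5,0],[0,-0.1,4,0],[0,-0.1,4.3,0],[0,-0.1,4.3,0],[0,-0.1,4.3,0],[0,-0.1,4.3,0],[0,-0.1,4.3,0]],
  ],
)

```text
time: 4.43
position: [0.5008, 0.1906, 0.0536]
orientation: [179.7, 0.0, 95.3]
wrist_force: [0.4, -0.5, 0.2]
finger_gap: 0.542
```

Emit:
jog_arm(
  targets=[
    [[0,0,0,0],[0,0,0,0],[0,0,0,0],[0,0,0,0],[0,0,0,0],[0,0,0,0],[0,0,0,0],[0,0,0,0],[0,0,0,0],[0,0,0,0]],
  ],
  grip=0.6,
  force=10,
)

```text
time: 5.27
position: [0.5005, 0.1906, 0.0535]
orientation: [179.8, 0.0, 95.3]
wrist_force: [-1.3, -0.1, 1.7]
finger_gap: 0.134
```

Gap 12.3 mm, so the bar is gripped. Next I'll slide it along tool +y, which is the opening direction.

Emit:
jog_arm(
  targets=[
    [[0,0.6,0,0],[0,1.5,0,0],[0,2.5,0,0],[0,3.5,0,0],[0,4.5,0,0],[0,5.5,0,0],[0,6.5,0,0],[0,7.5,0,0],[0,8.2,0,0],[0,8.8,0,0]],
  ],
)

```text
time: 6.1
position: [0.5889, 0.199, 0.0536]
orientation: [179.8, 0.0, 95.3]
wrist_force: [-1.4, 1.6, -0.7]
finger_gap: 0.128
```

Emit:
jog_arm(
  targets=[
    [[0,0.3,0,0],[0,0.6,0,0],[0,0.8,0,0],[0,0.9,0,0],[0,0.9,0,0],[0,0.9,0,0],[0,0.9,0,0],[0,0.9,0,0],[0,0.9,0,0],[0,0.9,0,0]],
  ],
)

```text
time: 6.93
position: [0.5943, 0.1995, 0.0535]
orientation: [-179.8, 0.1, 95.3]
wrist_force: [-9.0, 0.1, 6.7]
finger_gap: 0.127
```

End stop reached (−9 N, about 94 mm travelled). Release, rise and get clear of the view.

Emit:
jog_arm(
  targets=[
    [[0,0,0,0],[0,-0.1,0,0],[0,-0.1,0,0],[0,-0.1,0,0],[0,-0.1,0,0],[0,-0.1,-1,0],[0,-0.1,-3,0],[0,-0.1,-5,0],[0,-0.1,-7,0],[0,-0.1,-9,0]],
  ],
  grip=4,
)

```text
time: 7.77
position: [0.5937, 0.1997, 0.1452]
orientation: [-179.9, 0.1, 95.3]
wrist_force: [-0.2, -1.0, -0.1]
finger_gap: 0.436
```

Emit:
jog_arm(
  targets=[
    [[-4,-2,0,0],[-8,-5,0,0],[-12,-8,0,0],[-15,-10,0,0],[-18,-10,0,0],[-20,-10,0,0],[-20,-10,0,0],[-20,-10,0,0],[-20,-10,0,0],[-20,-10,0,0]],
  ],
)

```text
time: 8.6
position: [0.5131, -0.0069, 0.1462]
orientation: [-179.9, 0.1, 95.5]
wrist_force: [-0.5, 0.1, -0.1]
finger_gap: 0.437
```

```bash
python3 - <<'E'
from h import *
to((.508,.1915,.1,95.3))
for c in("top","side"):
  im=r.snapshot(c)
  print(c,[(d['p'],d['xy']) for d in r.pinpoint(c,"nut")], [(d['p'],d['xy']) for d in r.pinpoint(c,"bar_handle")])
  for d in r.outline_of(c,"nut")[:2]:
    m=d['mask'].astype(np.uint8); print(d['p'],d['xy'],m.sum(),cv2.minAreaRect(cv2.findNonZero(m)))
  if c=="top":
    cv2.imwrite("pics/t2.png",im[:,:,::-1])
    x=im[160:220,165:225]; cv2.imwrite("pics/t2z.png",cv2.resize(x,None,fx=9,fy=9,interpolation=cv2.INTER_CUBIC)[:,:,::-1])
E
```

```text
t 8.6 pos [ 0.5131 -0.0069  0.1462] rpy [-1.799e+02  1.000e-01  9.550e+01] F [-0.5  0.1 -0.1] gap 4.02
[19.8  1.4  4.6] turn 0.2 rows 4.9
top [(0.51, [195.0, 181.4])] [(0.75, [188.2, 136.3])]
0.59 [196.7, 178.4] 47 ((194.75001525878906, 180.75), (9.192388534545898, 8.485280990600586), 45.0)
side [] [(0.91, [294.7, 157.7])]
```

View pics/t2.png

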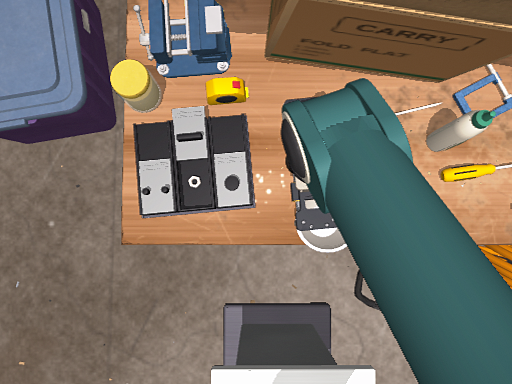

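View pics/t2z.png

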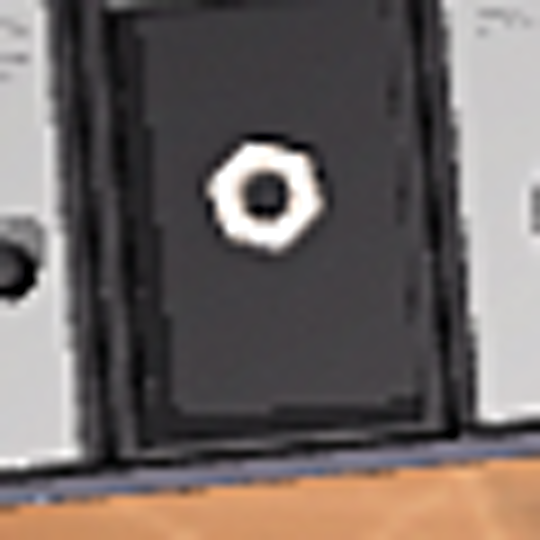

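The middle lid is fully open and the other two are shut. The nut is visible at about (194.6,181.8). Next I need its orientation.

```bash
python3 - <<'E'
from h import *
im=r.snapshot("top"); 
g=cv2.cvtColor(im,cv2.COLOR_RGB2GRAY).astype(np.float32)
x0,y0=184,171; p=g[y0:y0+21,x0:x0+22]
z=cv2.resize(p,None,fx=16,fy=16,interpolation=cv2.INTER_CUBIC)
m=(z>130).astype(np.uint8); cs,_=cv2.findContours(m,cv2.RETR_EXTERNAL,cv2.CHAIN_APPROX_NONE)
c=max(cs,key=cv2.contourArea)[:,0,:]
px=(c+.5)/16-.5+[x0,y0]
w=np.array([atz("top",q,.025)[:2] for q in px])
mm=cv2.moments((w*1e5).astype(np.float32).reshape(-1,1,2)); ctr=np.array([mm['m10'],mm['m01']])/mm['m00']/1e5
d=w-ctr; th=np.arctan2(d[:,1],d[:,0]); rr=np.hypot(*d.T)
print("ctr",ctr,"extent",np.ptp(w,axis=0),"area mm2",abs(mm['m00'])*1e-4, "exp",.866*24**2*.75)
for n in(1,2,3,4,6):
    a=np.mean(rr*np.exp(-1j*n*th)); print(n,abs(a)*1e3,"corner ang",-(-np.degrees(np.angle(a)))/n%(360/n))
# template fit: IoU vs. angle
best=[]
for ang in range(0,60,3):
    h=np.array([[.012*np.cos(np.radians(ang+60*k)),.012*np.sin(np.radians(ang+60*k))] for k in range(6)])
    s=np.array([ (max(0,1)) for _ in th])
    # radius of hexagon at th
    rel=(np.degrees(th)-ang)%60-30; rh=.012*np.cos(np.pi/6)/np.cos(np.radians(rel))
    k=np.mean(rr)/np.mean(rh); best.append((np.sqrt(np.mean((rr-k*rh)**2))*1e3,ang,k))
print(sorted(best)[:4], sorted(best)[-1])
to((*ctr,.1,95.3))
E
```

```text
ctr [0.51223756 0.19341064] extent [0.0232449  0.02461687] area mm2 411.417406804657 exp 374.11199999999997
1 0.08797112891879758 corner ang 16.01446557860852
2 0.39214296714288704 corner ang 53.87162423054167
3 0.1801900909213229 corner ang 58.94776744858009
4 0.5705326571465116 corner ang 88.84280758566513
6 0.7309840990598396 corner ang 43.196130434807515
[(np.float64(0.281903576944131), 18, np.float64(1.0484219814116869)), (np.float64(0.3012523025774155), 15, np.float64(1.0486063662867133)), (np.float64(0.33604777817752784), 21, np.float64(1.0484302626171162)), (np.float64(0.37812994800678595), 12, np.float64(1.0488525349900941))] (np.float64(0.8917770745076581), 45, np.float64(1.0532425689497995))
t 9.05 pos [ 0.5128 -0.0085  0.1458] rpy [-1.799e+02  1.000e-01  9.540e+01] F [ 0.3 -0.1 -0.3] gap 4.01
[20.1  1.8  4.5] turn 0.1 rows 5.0
```

The nut's flats face −13°/167°, so tool yaw 77. That is within the stated 20° of the slide direction.

```bash
python3 - <<'E'
from h import *
to((.5125,.1937,.08,77))
E
```

```text
t 9.05 pos [ 0.5128 -0.0085  0.1458] rpy [-1.799e+02  1.000e-01  9.540e+01] F [ 0.3 -0.1 -0.3] gap 4.01
[20.1  1.9  6.5] turn 18.4 rows 5.1
```

Emit:
jog_arm(
  targets=[
    [[4,0.4,0,3],[8,0.8,0,6],[12,1.2,0,10],[16,1.6,0,14],[19,1.8,0,18.4],[20.1,1.9,2,18.4],[20.1,1.9,4,18.4],[20.1,1.9,6.5,18.4],[20.1,1.9,6.5,18.4],[20.1,1.9,6.5,18.4]],
  ],
  grip=3.4,
)

```text
time: 9.88
position: [0.5119, 0.1931, 0.0796]
orientation: [-179.8, 0.2, 77.0]
wrist_force: [0.1, 0.2, 0.5]
finger_gap: 0.374
```

```bash
python3 - <<'E'
from h import *
to((.5125,.1937,.0175,77))
E
```

```text
t 9.88 pos [0.5119 0.1931 0.0796] rpy [-179.8    0.2   77. ] F [0.1 0.2 0.5] gap 3.44
[0.1 0.1 6.2] turn -0.0 rows 1.5
```

Emit:
jog_arm(
  targets=[
    [[0.1,0,1,0],[0.1,0,2,0],[0.1,0,3,0],[0.1,0,4,0],[0.1,0,4.8,0],[0.1,0,5.4,0],[0.1,0,5.8,0],[0.1,0,6.2,0],[0.1,0,6.2,0],[0.1,0,6.2,0]],
  ],
)

```text
time: 10.72
position: [0.5118, 0.194, 0.0175]
orientation: [-179.8, 0.2, 77.0]
wrist_force: [0.5, -0.2, 0.0]
finger_gap: 0.371
```

Emit:
jog_arm(
  targets=[
    [[0,0,0,0],[0,0,0,0],[0,0,0,0],[0,0,0,0],[0,0,0,0],[0,0,0,0],[0,0,0,0],[0,0,0,0],[0,0,0,0],[0,0,0,0]],
  ],
  grip=1.2,
  force=25,
)

```text
time: 11.55
position: [0.5121, 0.1942, 0.0179]
orientation: [-179.8, 0.2, 77.0]
wrist_force: [-0.0, -0.5, 5.3]
finger_gap: 0.217
```

Emit:
jog_arm(
  targets=[
    [[0,0,-0.5,0],[0,0,-1,0],[0,0,-2,0],[0,0,-3.5,0],[0,0,-5,0],[0,0,-7,0],[0,0,-9,0],[0,0,-11,0],[0,0,-13,0],[0,0,-13,0]],
  ],
)

```text
time: 12.38
position: [0.5147, 0.1957, 0.1522]
orientation: [179.9, 0.0, 77.0]
wrist_force: [1.0, 0.3, -0.5]
finger_gap: 0.221
```

```bash
python3 - <<'E'
from h import *
to((.436,-.06,.15,77),(.436,-.06,.07,77))
im=r.snapshot("side"); x=im[50:250,200:360]; cv2.imwrite("pics/s3.png",cv2.resize(x,None,fx=3,fy=3,interpolation=cv2.INTER_CUBIC)[:,:,::-1])
E
```

```text
t 12.38 pos [0.5147 0.1957 0.1522] rpy [179.9   0.   77. ] F [ 1.   0.3 -0.5] gap 2.03
[-26.7  -1.9   0.2] turn 0.0 rows 6.4
[-26.7  -1.9   8.2] turn 0.0 rows 6.7
```

View pics/s3.png

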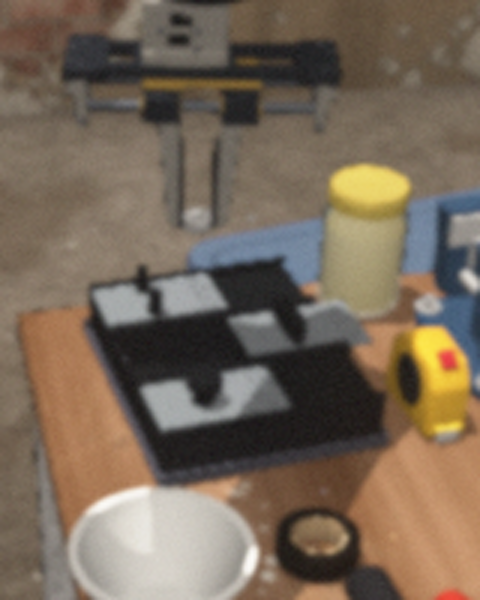

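The nut is held between the fingertips (about (197,217) in the zoom). Next, move over the bowl.

Emit:
jog_arm(
  targets=[
    [[-3,-0.2,0,0],[-6,-0.4,0,0],[-10,-0.7,0,0],[-14,-1,0,0],[-18,-1.3,0,0],[-22,-1.6,0,0],[-25,-1.8,0,0],[-26.7,-1.9,0,0],[-26.7,-1.9,0,0],[-26.7,-1.9,0,0]],
  ],
)

```text
time: 13.27
position: [0.4345, -0.0615, 0.1501]
orientation: [-180.0, 0.1, 76.8]
wrist_force: [-0.1, 0.3, -0.3]
finger_gap: 0.219
```

```bash
python3 - <<'E'
from h import *
to((.436,-.06,.032,77))
im=r.snapshot("side"); x=im[100:300,180:340]; cv2.imwrite("pics/s4.png",cv2.resize(x,None,fx=3,fy=3,interpolation=cv2.INTER_CUBIC)[:,:,::-1])
print([(d['p'],atz("side",d['xy'],0).round(3)) for d in r.pinpoint("side","bowl")])
E
```

```text
t 13.27 pos [ 0.4345 -0.0615  0.1501] rpy [-1.80e+02  1.00e-01  7.68e+01] F [-0.1  0.3 -0.3] gap 2.02
[ 0.2  0.1 11.8] turn -0.2 rows 2.8
[(0.86, array([ 0.439, -0.057,  0.   ]))]
```

View pics/s4.png

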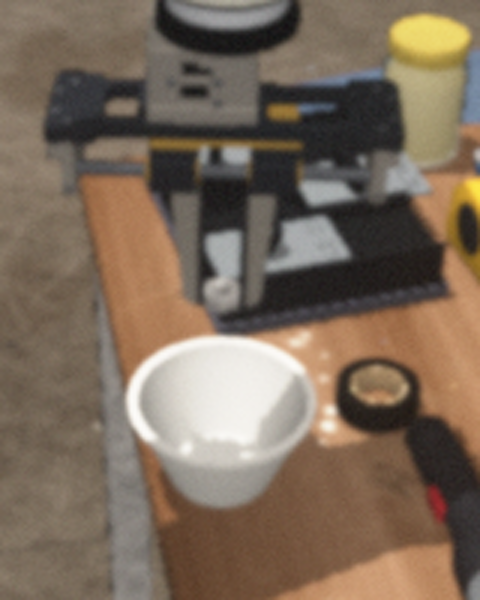

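The nut is above the bowl and still gripped. Lower into the bowl, aiming at about (0.4365, −0.060).

Emit:
jog_arm(
  targets=[
    [[0.2,0.2,1.5,0],[0.2,0.2,3.5,0],[0.2,0.2,5.5,0],[0.2,0.2,7.5,0],[0.2,0.2,9,0],[0.2,0.2,10.2,0],[0.2,0.2,11.2,0],[0.2,0.2,11.8,0],[0.2,0.2,11.8,0],[0.2,0.2,11.8,0]],
  ],
)

```text
time: 14.2
position: [0.4378, -0.0576, 0.0324]
orientation: [-180.0, 0.0, 77.1]
wrist_force: [0.3, 0.3, -0.3]
finger_gap: 0.214
```

Emit:
jog_arm(
  targets=[
    [[0,0,0,0],[0,0,0,0],[0,0,0,0],[0,0,0,0],[0,0,0,0],[0,0,0,0],[0,0,0,0],[0,0,0,0],[0,0,0,0],[0,0,0,0]],
  ],
  grip=3.2,
)

```text
time: 15.03
position: [0.4378, -0.0576, 0.0324]
orientation: [-180.0, 0.0, 77.1]
wrist_force: [-0.7, 0.3, 0.1]
finger_gap: 0.351
```

Emit:
jog_arm(
  targets=[
    [[0,0,-0.5,0],[0,0,-1.5,0],[0,0,-3,0],[0,0,-5,0],[0,0,-7.5,0],[0,0,-10,0],[0,0,-12.5,0],[0,0,-14,0],[0,0,-15,0],[0,0,-15,0]],
  ],
)

```text
time: 15.87
position: [0.4391, -0.0577, 0.1848]
orientation: [179.8, 0.1, 77.1]
wrist_force: [-0.1, 0.7, 0.1]
finger_gap: 0.348
```

Emit:
jog_arm(
  targets=[
    [[-3,0,0,0],[-6,0,0,0],[-9,0,0,0],[-12,0,0,0],[-15,0,0,0],[-18,0,0,0],[-21,0,0,0],[-23,0,0,0],[-23,0,0,0],[-23,0,0,0]],
  ],
)

```text
time: 16.7
position: [0.3869, -0.2821, 0.1839]
orientation: [179.9, -0.0, 77.0]
wrist_force: [0.4, 0.7, -0.1]
finger_gap: 0.348
```

```bash
python3 - <<'E'
from h import *
to()
for c in("side","top"):
  im=r.snapshot(c); print(c,[(d['p'],d['xy']) for d in r.pinpoint(c,"nut")],[(d['p'],atz(c,d['xy'],0).round(3)) for d in r.pinpoint(c,"bowl")])
  x=im[130:290,200:360] if c=="side" else im[90:270,110:370]
  cv2.imwrite(f"pics/{c}5.png",cv2.resize(x,None,fx=3,fy=3,interpolation=cv2.INTER_CUBIC)[:,:,::-1])
E
```

```text
t 16.7 pos [ 0.3869 -0.2821  0.1839] rpy [179.9  -0.   77. ] F [ 0.4  0.7 -0.1] gap 3.2
side [(0.43, [253.6, 254.7])] [(0.66, array([ 0.439, -0.053,  0.   ])), (0.6, array([ 0.438, -0.052,  0.   ]))]
top [(0.57, [322.9, 217.4]), (0.36, [198.5, 184.9])] [(0.61, array([ 0.435, -0.064,  0.   ]))]
```

View pics/side5.png

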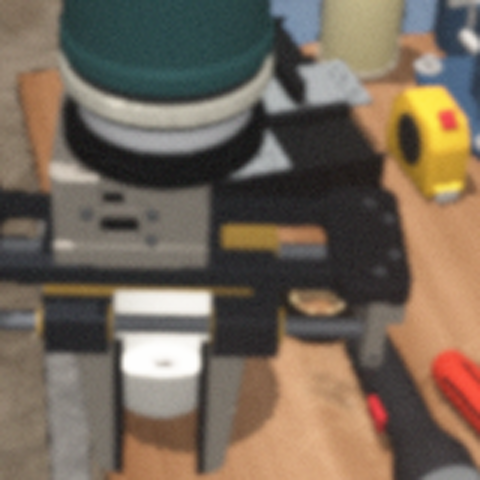

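View pics/top5.png

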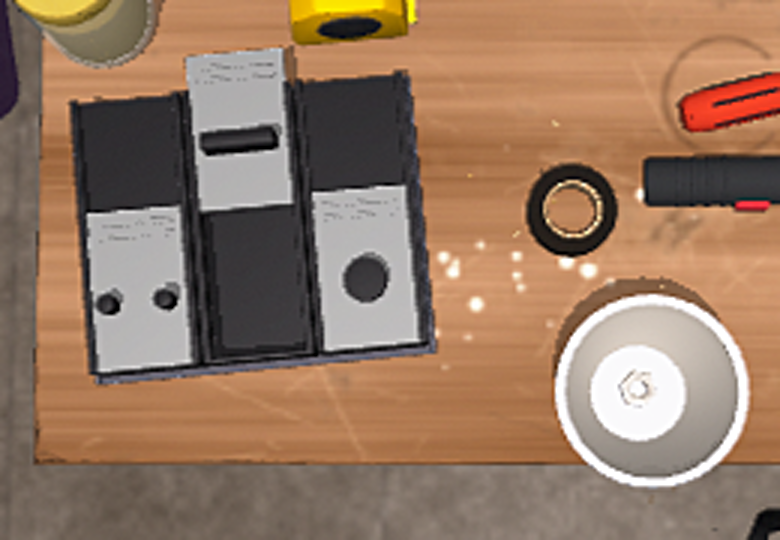

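The top view shows the nut flat on the bowl floor at about (637,388) in the zoom. The bowl is upright, the compartment is empty, the bar lid is open and the other two are shut. The arm is clear of everything.

```bash
python3 -c "
from station import r
print(r.close_job())"
```

```text
the job is handed in; nothing more can be done
None
```

The hex nut is in the white bowl. I gripped the bar handle on the middle lid and slid it away from the robot to its end stop, after about 94 mm of travel. Then I took the nut out across its flats and lowered it into the bowl before letting go. I handed the job in at about 17 s.

- **Final pictures:** the top view shows the nut on the bowl floor, the bowl upright, the middle compartment empty, and the knob and peg lids still shut.
- **Forces:** the highest wrist force I read was about 11 N, when the lid met its stop. The gripper was clear of everything at the end.
- **Disagreements:** the last top-view nut search also gave a weak second hit (0.36) in the emptied compartment, but the picture shows nothing there. The two cameras' estimates of the bowl's position differed by about 1 cm. In the last side view the gripper partly hid the bowl, so I relied on the top view.

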